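# Clear the broken pod basket and hang the sound one

### The job

At the coffee counter, first slide the basket with the snapped handle out from under the hook and wholly onto the round cork mat; its floor is loose, so keep it upright on the counter and never lift it. Then hang the basket with the whole copper handle on the hook of the wooden stand, by the raised middle of its handle, so that it hangs level and free. Do not disturb the mugs, the jar or the syrup bottle.

Things in the scene. Friction and masses are not known exactly. Their poses are not given: they have to be found in the camera images.
- sound: The whole basket: open black metal pod basket, 90 (its x) by 140 (its y) mm, 65 high, walls 3 thick, 0.2 to 0.33 kg; origin: centre of its underside, z up. A rigid 7 mm copper bar handle arches over it in the plane x = 0: uprights at |y| = 66; level bars to pinch, axis 125 high, |y| = 21 to 66; between them a raised middle, axis 146 high over |y| < 10, for the hook.
- handle_mid (a point): Underside of the raised middle of the whole basket's handle, 142.5 mm above the basket's underside.
- broken: The broken basket, partly under the hook: open black metal pod basket, 90 (its x) by 140 (its y) mm, 65 high, walls 3 thick, 0.2 to 0.33 kg; origin: centre of its underside, z up. Of its handle only a bent stub is left at its +y end (118 high, reaching 25 inward), which lies towards the stand's post; its open -y end points to the robot, clear of the hook. Closed fingers inside it can drag it.
- stand: Fixed oak stand with one steel hook. Origin on the counter below the hook's lowest point; the hook points along its -x, roughly at the robot. Post 26 by 30 mm, 200 high, near face at x = +62; foot behind it, x = +55 to +195, 160 wide, 20 high.
- hook_low (a point): Top of the hook rod at its lowest point, 190 mm above the counter; the handle's middle rests here. Rod 10 thick: from the post it slopes down 10 over 70 to this point, then turns up to a tip 26 further out, top of tip 214 above the counter.
- mat: Round flat cork mat, 240 across, lying flush in the counter (nothing to catch on); origin at its centre.
- mug_white: Bystander: white mug, 80 wide, 90 high (mm); origin on its underside; leave it alone
- mug_blue: Bystander: blue mug, 80 wide, 90 high (mm); origin on its underside; leave it alone
- jar: Bystander: amber coffee jar, 90 wide, 130 high (mm); origin on its underside; leave it alone
- syrup: Bystander: amber syrup bottle, 64 wide, 220 high (mm); origin on its underside; leave it alone
There are look-alikes about, which are no part of the job. What is shaped like the broken but pink or red is not meant.

How it is judged:
On the way, in this order (a step that is already met when the one before it is completed fails the run):
1. the broken basket stands wholly on the mat (horizontal distance between broken and mat below 0.055 m and height (world z) of broken below 0.01 m and angle between broken's own z axis and vertical below 0.1 rad), for 0.2 s.
2. the sound basket hangs from the hook by the middle of its handle, let go (distance between handle_mid and hook_low below 0.03 m and contact force between sound and stand above 0.8 N and height (world z) of sound above 0.03 m and angle between sound's own z axis and vertical below 0.3 rad and contact force between sound and the fingers below 0.2 N), for 0.2 s.
At the end, for the whole second after the job is handed in: The broken basket stands upright on the mat, its centre within 55 mm of the mat's centre; the sound basket hangs still from the hook, the middle of its handle within 30 mm of the hook's lowest point, within 0.3 rad of level, clear of the counter (all of step 1 and distance between handle_mid and hook_low below 0.03 m and contact force between sound and stand above 0.8 N and height (world z) of sound above 0.03 m and angle between sound's own z axis and vertical below 0.3 rad and linear speed of sound below 0.05 m/s and angular speed of sound below 0.6 rad/s and linear speed of broken below 0.03 m/s); the robot touches nothing.
It fails at once if the broken basket is lifted (over 15 mm) or tipped (over 0.3 rad) (height (world z) of broken above 0.015 m or angle between broken's own z axis and vertical above 0.3 rad).
It fails at once if a mug, the jar or the syrup bottle is moved by over 30 mm (distance of any of mug_white, mug_blue, jar, syrup from where it was at the start of the episode above 0.03 m).
It also fails if it takes over 64 s, if anything falls off the work surface, if the arm or the gripper's body presses on something with over 40 N, if the wrist force passes 120 N, or if a joint passes its speed limit or range.

### The arm

A 6-joint arm with a two-finger parallel gripper is mounted at the origin on the work surface. World frame = base frame: x ahead of the robot, y to its left, z up, the work surface at z = 0. Lengths are in m, angles in rad, forces in N, time in s.
With the tool pointing down it reaches from about 0.35 to 0.85 m from the base axis. Payload 8.1 kg.
Tool frame: the origin (TCP) lies at the centre of the arm's flange, where the gripper is bolted on; the fingertips stand 186 mm ahead of it and the grasp point (between the pads) lies 167 mm ahead of it; z points along the fingers, y is the direction in which the jaws open and shut (so a half turn about z gives the same grasp; the last joint's range is limited). The gripper opens to 93 mm and grips with 3 to 60 N. Pads are 15 mm wide; open, the fingers measure 128 mm over their backs; the gripper's body (75 mm by 188 mm) begins 65 mm behind the grasp point.
Start: joints at [-1.393, 0.13, 1.488, -0, 1.523, -0.085], TCP at [0.156, -0.579, 0.405] pointing down, gripper open.
Joint ranges: [-2.96, 2.96], [-0.89, 2.26], [0.02, 2.5], [-1.34, 4.48], [0, 2.73], [-2.66, 2.66]. Speed limits (rad/s): [2.39, 2.39, 2.79, 3.14, 3.14, 3.14].

### API

Orientations are given as a rotation vector (axis times angle).
In Python, from plant import robot, viewer, order gives the robot as it stands.
- The arm moves only by the tool apply_moves, never from a script. Its argument "deltas" is a list of rows, each a list of 3 entries, a list of its own where there are three numbers: the finger opening in mm, from 0 to 93, then the shift along the tool's x, y, z in mm, then the turn about the tool's z in rad. In form: [[grip, [dx, dy, dz], yaw], ...]. A call has 1 to 5 rows; each row shifts and turns the commanded pose from where the row before left it, along the tool's axes as they then stand; what a row does not reach is not made up. A row lasts 1/8 s, in which the tool goes at most 62.5 mm and 10.7 degrees, less where a joint would pass 70% of its speed; a pose out of reach is approached as far as the arm can. A call is refused whole if a number of a shift passes 62.5 or a number of a turn 0.188, either way. A call with a gripper value outside its range is refused whole. The fingers move at their own pace and stop on an object; "grip_force" is the grip in N (left out, the last holds). Time passes only in rows, so rows that do not move let the fingers close. It gives the time, the measured TCP pose, the force and the opening at its end, in the units of the state.
- robot.read_state(): the state, without advancing time (a new reading comes with each control period).
- viewer.read_camera(name): name is "side" or "top" or "wrist"; returns the picture (400x640x3 uint8, blue, green, red); there is no depth.
- viewer.get_calibration(name): a dict with "fx", "fy", "cx", "cy" (pixels), "R" (3x3) and "t" (3): a world point X has camera coordinates R X + t. Camera axes: x right, y down, z forward; pixel columns grow to the right and rows downward; lengths in m; the calibration is good to about 2 mm. A picture is of the moment at which its call begins: read the wrist's pose just before it. get_calibration takes no time and is no camera call; for the wrist camera it gives the pose at the moment of the call.
- order.close_job(): hands the job in, once; it reports no verdict.
The state is a dict: "t": time; "q": joint angles; "dq": joint speeds; "joint_torque": joint torques, N m; "tool_pos": TCP position; "orientation": TCP orientation; "force": force on the tool from outside, world axes, zero at the start; "wrist_torque": the same for the moment, N m; "opening": finger opening in m.
Only numpy, scipy, OpenCV 4.12 (cv2) and the standard library are available. Lean on these libraries where they do the work, as an engineer would, in place of code of your own. Each camera call takes 0.05 s, during which the arm holds its last target. There are 200 camera calls.

## Working session

There is one attempt and no reset: what is moved stays moved. The work goes in short steps, Python scripts to look and compute and a tool call to move; the robot and the scene stay as the last step left them, time stands still between calls to the robot, and variables do not carry over. Pictures are saved under pics/ and viewed, about 8 in all and at most 12, crops included, and the job is handed in when it is done.

Besides the shell and the picture viewer there is one more tool, called after "Call:" as name(argument=value, ...), one argument or row to a line, values as JSON. apply_moves: Moves the arm, as the interface text tells. Its arguments: {"type":"object","properties":{"deltas":{"type":"array"},"grip_force":{"type":"number"}},"required":["deltas"]}

```bash
ls; mkdir -p pics
cat > h.py <<'E'
import numpy as np, cv2
from plant import robot, viewer, order
def ray(c,u,v):
    K=c; R=np.array(c["R"]);t=np.array(c["t"])
    d=R.T@np.array([(u-c["cx"])/c["fx"],(v-c["cy"])/c["fy"],1.]); return -R.T@t,d/np.linalg.norm(d)
def onz(c,u,v,z):
    o,d=ray(c,u,v); return o+d*(z-o[2])/d[2]
def proj(c,X):
    p=np.array(c["R"])@np.array(X,float)+np.array(c["t"]); return np.array([c["fx"]*p[0]/p[2]+c["cx"],c["fy"]*p[1]/p[2]+c["cy"]])
E
python3 - <<'E'
from h import *
print(robot.read_state())
for n in ("top","side"):
    i=viewer.read_camera(n); cv2.imwrite(f"pics/{n}0.png",i); c=viewer.get_calibration(n); R=np.array(c["R"]); print(n,c["fx"],-R.T@np.array(c["t"]),R[2])
E
```

```text
pics
{'t': 0.0, 'q': array([-1.39340383e+00,  1.31174694e-01,  1.48926740e+00, -1.57336480e-05,
        1.52300189e+00, -8.54103935e-02]), 'dq': array([-0.00026742,  0.00087434,  0.00093142,  0.00048445, -0.00107604,
        0.00130621]), 'joint_torque': array([-1.05027168e-03, -5.59857774e+01, -4.91758668e+01,  7.64900562e-02,
        3.55262915e-02, -1.63917980e-04]), 'tool_pos': array([ 0.15584553, -0.57917262,  0.40368558]), 'orientation': array([-3.11267688e+00, -4.11381861e-01,  1.58263546e-04]), 'force': array([-0.28647836,  0.7766017 ,  0.87407132]), 'wrist_torque': array([ 0.02306372, -0.01520236,  0.00699817]), 'opening': 0.09349241620647952}
top 385.86779364315026 [0.40662776 0.02544257 1.29745572] [ 0.10704716 -0.00138426 -0.99425298]
side 406.71332961567833 [-0.09708047  0.82457768  1.18770005] [ 0.43788065 -0.54696863 -0.71350253]
```

View pics/top0.png

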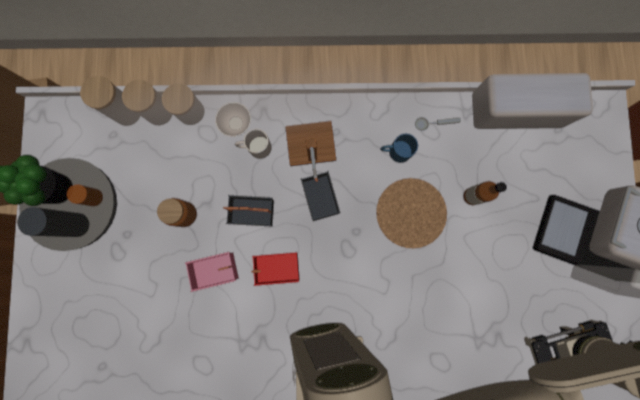

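View pics/side0.png

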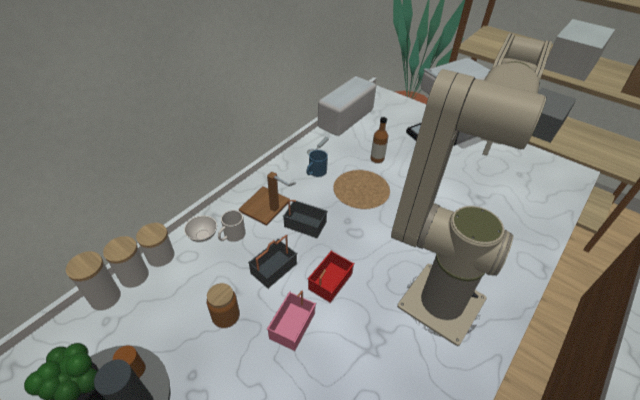

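Candidates, by top-view pixel:
- Black with stub at (320,196): the broken basket.
- Black with copper bar at (250,210): the sound basket.
- Pink (212,270) and red (275,268): look-alikes, not meant.

Next is a close crop to check this, plus measurements.

Run:
```python
from h import *
i=cv2.imread("pics/top0.png"); c=viewer.get_calibration("top")
cv2.imwrite("pics/crop0.png",cv2.resize(i[110:260,200:350],None,fx=4,fy=4,interpolation=cv2.INTER_CUBIC))
hsv=cv2.cvtColor(i,cv2.COLOR_BGR2HSV)
def show(name,m,box,z):
    x0,y0,x1,y1=box; mm=np.zeros(m.shape,np.uint8); mm[y0:y1,x0:x1]=m[y0:y1,x0:x1]
    mm=cv2.morphologyEx(mm,cv2.MORPH_CLOSE,np.ones((5,5)))
    k=max(cv2.findContours(mm,0,2)[0],key=cv2.contourArea); 
    w=np.array([onz(c,*p,z)[:2] for p in k[:,0].astype(float)],np.float32)
    r=cv2.minAreaRect((w*1000).astype(np.float32)); print(name,cv2.boundingRect(k),r,'circ',cv2.minEnclosingCircle(w))
dark=((hsv[...,2]<75)*255).astype(np.uint8)
show("broken",dark,(298,172,345,225),.065)
show("sound",dark,(222,190,280,230),.065)
cork=((hsv[...,1]>60)*255).astype(np.uint8)
show("mat",cork,(370,172,455,255),0)
show("foot",cork,(282,118,340,168),.02)
show("jar",cork,(150,190,200,235),.13)
for n,u,v,z in(("mugw",258,146,.09),("mugb",403,148,.09),("syrup",478,195,.0),("hooklow",315,178,.19),("postTop",313,150,.2)): print(n,onz(c,u,v,z))
```

```text
broken (302, 172, 37, 48) ((562.1670532226562, 24.617538452148438), (138.5529022216797, 88.77167510986328), 15.044711112976074) circ ((0.5635703802108765, 0.02504662796854973), 0.07960094511508942)
sound (227, 196, 47, 30) ((517.8934326171875, 249.5906982421875), (142.99459838867188, 88.20704650878906), 86.26884460449219) circ ((0.5159213542938232, 0.25040745735168457), 0.08181409537792206)
mat (377, 178, 70, 70) ((510.00994873046875, -281.923828125), (231.39840698242188, 234.650146484375), 43.876678466796875) circ ((0.5096731185913086, -0.28191256523132324), 0.1180703192949295)
foot (286, 121, 50, 45) ((748.3062744140625, 55.6058464050293), (137.6308135986328, 157.02720642089844), 6.3317952156066895) circ ((0.7488068342208862, 0.05478215962648392), 0.10079643875360489)
jar (157, 198, 39, 29) ((508.88494873046875, 461.2515869140625), (118.02620697021484, 81.76548767089844), 78.00232696533203) circ ((0.5070525407791138, 0.4617234170436859), 0.059337545186281204)
mugw [0.72184464 0.22154088 0.09      ]
mugb [ 0.70966273 -0.24190694  0.09      ]
syrup [ 0.56649803 -0.51031551  0.        ]
hooklow [0.59864494 0.03914    0.19      ]
postTop [0.67931173 0.04394426 0.2       ]
```

View pics/crop0.png

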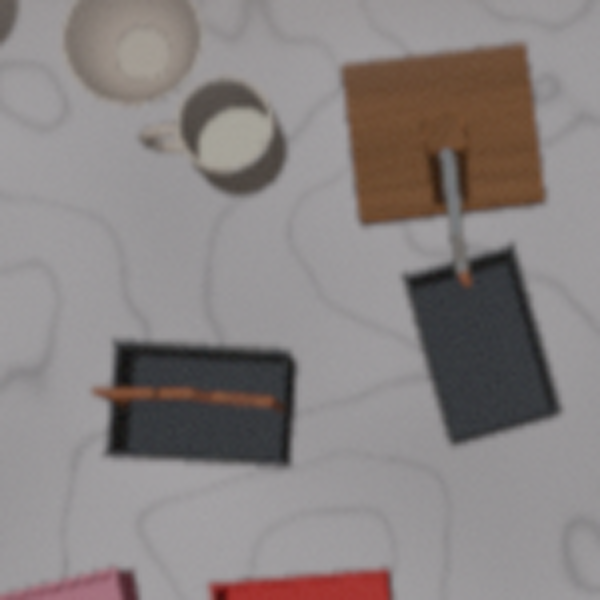

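The crop confirms it: the right-hand black basket at (480,345) has its stub under the grey hook, with tip near (463,270). The left one at (200,400) has the whole copper handle. The tool yaw already lines up with the broken basket, so I'm moving over its open end.

Call:
apply_moves(
  deltas=[
    [30, [41, -40, 0], 0],
    [30, [41, -40, 0], 0],
    [30, [41, -40, 0], 0],
    [30, [41, -40, 0], 0],
    [30, [41, -40, 0], 0],
  ],
  grip_force=15,
)

```text
t: 0.72
tool_pos: [0.3024, -0.3312, 0.4044]
orientation: [-3.114, -0.411, 0.0]
force: [1.1, -0.0, -0.6]
opening: 0.0475
```

Call:
apply_moves(
  deltas=[
    [30, [41, -40, 0], 0],
    [30, [41, -40, 0], 0],
    [30, [41, -40, 0], 0],
    [30, [41, -40, 0], 0],
    [30, [41, -40, 0], 0],
  ],
)

```text
t: 1.35
tool_pos: [0.4484, -0.0848, 0.4046]
orientation: [3.114, 0.412, 0.0]
force: [1.5, -1.2, 0.1]
opening: 0.0298
```

Call:
apply_moves(
  deltas=[
    [30, [41, -38, 0], 0],
    [30, [41, -38, 0], 0],
    [30, [0, 0, 0], 0],
    [30, [0, 0, 0], 0],
  ],
)

```text
t: 1.85
tool_pos: [0.5071, 0.0081, 0.4042]
orientation: [3.114, 0.413, -0.002]
force: [-0.7, -1.0, -0.0]
opening: 0.0299
```

Run:
```python
from h import *
s=robot.read_state(); print(s["t"],s["tool_pos"],s["orientation"],s["opening"])
c=viewer.get_calibration("wrist"); i=viewer.read_camera("wrist"); cv2.imwrite("pics/w1.png",i); np.save("w1.npy",c,allow_pickle=True)
R=np.array(c["R"]); print(-R.T@np.array(c["t"]),R)
```

```text
1.85 [0.50712984 0.00808961 0.40418181] [ 3.11415826e+00  4.13056859e-01 -2.18717874e-03] 0.029921532199239324
[0.57384618 0.02742039 0.38361083] [[ 2.60778400e-01 -9.65398650e-01  2.70161482e-04]
 [-9.33404945e-01 -2.52064631e-01  2.55379385e-01]
 [-2.46474815e-01 -6.68495973e-02 -9.66840885e-01]]
```

View pics/w1.png

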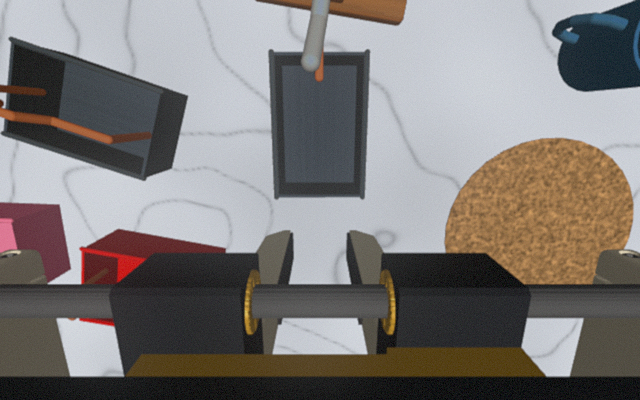

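The wrist view shows the broken basket's rim corners at about (269,51), (369,51), (364,198) and (276,198). The hook tip is at (311,62). The fingers, row 235 down, are to the near side.

Run:
```python
from h import *
c=np.load("w1.npy",allow_pickle=True).item()
P=np.array([onz(c,u,v,.065) for u,v in((269,51),(369,51),(364,198),(276,198))]); print(P)
print("centre",P.mean(0),"near mid",P[2:].mean(0),"far",P[:2].mean(0),np.degrees(np.arctan2(*(P[:2].mean(0)-P[2:].mean(0))[1::-1])))
tip=onz(c,311,62,.205);print("tip",tip)
```

```text
[[ 0.61830368  0.08798865  0.065     ]
 [ 0.64255726 -0.00178009  0.065     ]
 [ 0.50635672 -0.03902827  0.065     ]
 [ 0.48239798  0.04969136  0.065     ]]
centre [0.56240391 0.02421791 0.065     ] near mid [0.49437735 0.00533155 0.065     ] far [0.63043047 0.04310428 0.065     ] 15.516369313844457
tip [0.59933572 0.03888819 0.205     ]
```

Call:
apply_moves(
  deltas=[
    [30, [8, 0, 30], 0],
    [30, [0, 0, 50], 0],
    [30, [0, 0, 50], 0],
    [30, [0, 0, 45], 0],
    [30, [0, 0, 21], 0],
  ],
  grip_force=5,
)

```text
t: 2.52
tool_pos: [0.5132, 0.0087, 0.2058]
orientation: [-3.114, -0.408, 0.006]
force: [-0.6, -0.9, -0.0]
opening: 0.0301
```

Call:
apply_moves(
  deltas=[
    [44, [0, 0, 0], 0],
    [44, [0, 0, 0], 0],
    [44, [0, 0, 0], 0],
  ],
)

```text
t: 2.9
tool_pos: [0.5159, 0.0097, 0.2106]
orientation: [3.114, 0.411, 0.005]
force: [0.0, 0.2, -0.3]
opening: 0.0439
```

Run:
```python
from h import *
i=viewer.read_camera("side"); cv2.imwrite("pics/s2.png",cv2.resize(i[150:300,200:400],None,fx=3,fy=3))
```

```text
(no output)
```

View pics/s2.png

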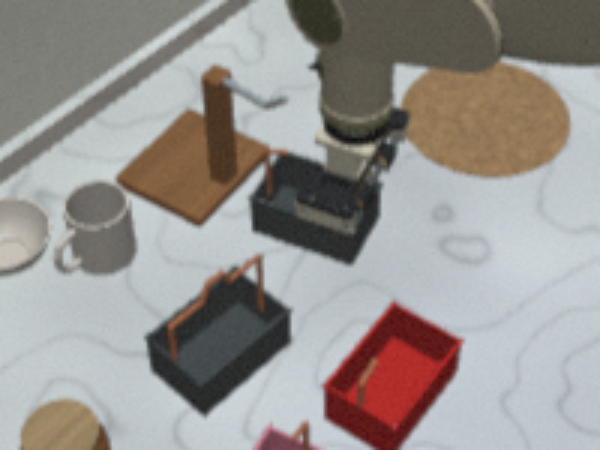

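Call:
apply_moves(
  deltas=[
    [44, [-10, 0, 0], 0],
    [44, [-15, 5, 0], 0],
    [44, [-15, 5, 0], 0],
    [44, [-15, 10, 0], 0],
    [44, [-15, 15, 0], 0],
  ],
)

```text
t: 3.58
tool_pos: [0.4552, -0.0426, 0.2084]
orientation: [-3.114, -0.412, 0.001]
force: [0.2, 0.9, 0.1]
opening: 0.0438
```

Call:
apply_moves(
  deltas=[
    [44, [-10, 20, 0], 0],
    [44, [-10, 20, 0], 0],
    [44, [-10, 20, 0], 0],
    [44, [-10, 20, 0], 0],
    [44, [-10, 20, 0], 0],
  ],
)

```text
t: 4.2
tool_pos: [0.4327, -0.1523, 0.2081]
orientation: [-3.113, -0.411, 0.003]
force: [0.6, 2.5, -0.4]
opening: 0.0441
```

Call:
apply_moves(
  deltas=[
    [44, [-5, 25, 0], 0],
    [44, [-5, 25, 0], 0],
    [44, [-5, 25, 0], 0],
    [44, [-3, 25, 0], 0],
    [44, [-3, 25, 0], 0],
  ],
)

```text
t: 4.82
tool_pos: [0.4448, -0.2783, 0.2079]
orientation: [-3.113, -0.41, 0.004]
force: [-0.4, 2.6, 0.2]
opening: 0.0441
```

Call:
apply_moves(
  deltas=[
    [44, [0, 16, 0], 0],
    [44, [0, 10, 0], 0],
    [44, [0, 0, 0], 0],
  ],
)

```text
t: 5.2
tool_pos: [0.453, -0.303, 0.2086]
orientation: [-3.115, -0.411, 0.0]
force: [-0.1, 0.4, 0.8]
opening: 0.0441
```

Run:
```python
from h import *
i=viewer.read_camera("side"); cv2.imwrite("pics/s3.png",cv2.resize(i[130:280,250:450],None,fx=3,fy=3))
```

```text
(no output)
```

View pics/s3.png

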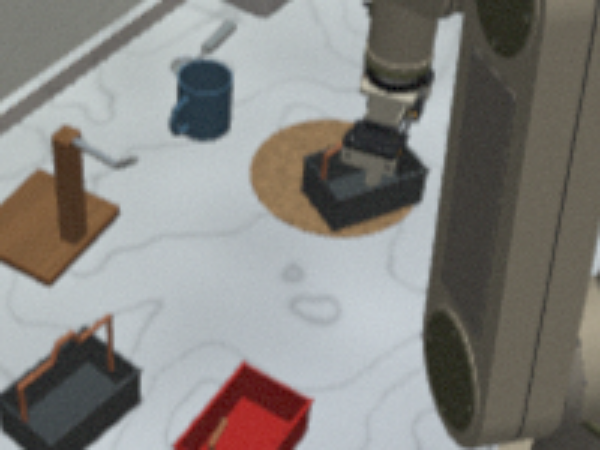

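Run:
```python
from h import *
c=viewer.get_calibration("side")
P=[onz(c,250+u/3,130+v/3,z)[:2] for u,v,z in((335,229,0),(307,207,0),(424,200,0),(327,192,.065),(305,168,.065),(427,168,.065))]; print(np.array(P)); print((P[1]+P[2])/2,(P[4]+P[5])/2)
```

```text
[[ 0.44667085 -0.1928096 ]
 [ 0.49962903 -0.20299737]
 [ 0.38295213 -0.31705807]
 [ 0.46260448 -0.18620832]
 [ 0.51107904 -0.20531327]
 [ 0.3851709  -0.30952275]]
[ 0.44129058 -0.26002772] [ 0.44812497 -0.25741801]
```

Run:
```python
from h import *
i=viewer.read_camera("top"); cv2.imwrite("pics/t4.png",cv2.resize(i[130:280,330:480],None,fx=4,fy=4))
```

```text
(no output)
```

View pics/t4.png

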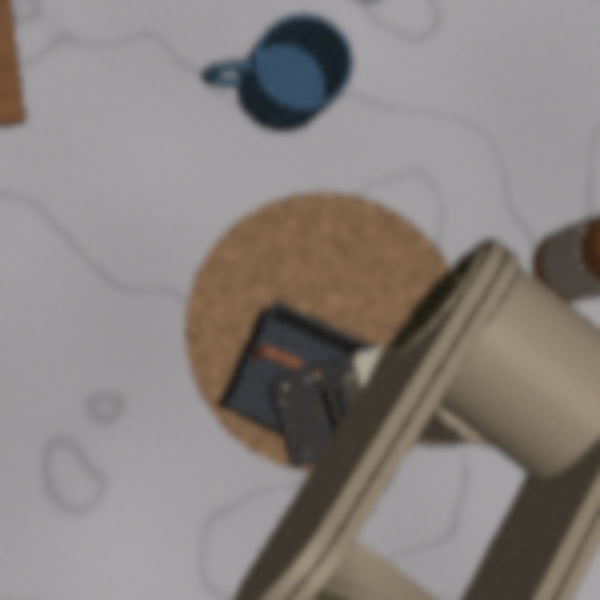

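Run:
```python
from h import *
c=viewer.get_calibration("top")
a,b=[onz(c,330+u/4,130+v/4,.065)[:2] for u,v in((275,305),(222,403))]
d=(a-b)/np.linalg.norm(a-b); n=np.array([d[1],-d[0]]); n*=-np.sign(n[1]); ctr=(a+b)/2+n*.07
ctr=(a+b)/2-.07*np.array([-d[1],d[0]]) 
print(a,b,np.linalg.norm(a-b),"+y heading",np.degrees(np.arctan2(d[0],-d[1])),"centre",ctr)
m=np.array([.51,-.282]); D=m-ctr; x=np.array([.966,.26]); y=np.array([.26,-.966])
print(D,D@x,D@y)
```

```text
[ 0.52521898 -0.22710416] [ 0.44728685 -0.18220978] 0.08993844318529307 +y heading 60.055037532859124 centre [ 0.45131116 -0.26531234]
[ 0.05868884 -0.01668766] 0.05235462613285066 0.03137937531986364
```

The basket has swung: centre about (0.451,-0.265), heading 60°. I'll close the fingers, turn them to line up with the basket, and push its leading wall from inside.

Call:
apply_moves(
  deltas=[
    [0, [0, 0, 0], 0],
    [0, [0, 0, 0], 0],
    [0, [0, 0, 0], 0],
    [0, [0, 0, 0], 0],
  ],
)

```text
t: 5.8
tool_pos: [0.4532, -0.3026, 0.2088]
orientation: [3.114, 0.412, 0.0]
force: [-0.1, -0.1, 0.0]
opening: 0.0085
```

Call:
apply_moves(
  deltas=[
    [0, [0, 0, 0], -0.157],
    [0, [0, 0, 0], -0.157],
    [0, [0, 0, 0], -0.157],
    [0, [0, 0, 0], -0.157],
    [0, [0, 0, 0], -0.157],
  ],
)

```text
t: 6.42
tool_pos: [0.4532, -0.3026, 0.2087]
orientation: [-2.716, -1.579, 0.0]
force: [-0.0, 0.4, 0.1]
opening: 0.0004
```

Call:
apply_moves(
  deltas=[
    [0, [14, 0, 0], 0],
    [0, [14, 0, 0], 0],
    [0, [0, 0, 0], 0],
  ],
)

```text
t: 6.8
tool_pos: [0.4679, -0.2771, 0.2087]
orientation: [-2.72, -1.571, -0.0]
force: [0.4, -0.4, 0.3]
opening: 0.0005
```

Call:
apply_moves(
  deltas=[
    [0, [0, 12, 0], 0],
    [0, [0, 12, 0], 0],
    [0, [0, 12, 0], 0],
    [0, [0, 12, 0], 0],
    [0, [0, 12, 0], 0],
  ],
)

```text
t: 7.42
tool_pos: [0.5198, -0.3089, 0.2086]
orientation: [-2.72, -1.571, 0.0]
force: [-3.7, 1.5, 2.4]
opening: 0.0002
```

Call:
apply_moves(
  deltas=[
    [0, [0, 3, 0], 0],
    [0, [0, 0, 0], 0],
    [0, [0, -6, 0], 0],
    [0, [0, 0, 0], 0],
  ],
)

```text
t: 7.92
tool_pos: [0.5161, -0.3065, 0.2087]
orientation: [-2.72, -1.571, 0.0]
force: [0.3, -0.2, -0.6]
opening: 0.0004
```

Run:
```python
from h import *
i=viewer.read_camera("side"); a=cv2.resize(i[130:230,300:420],None,fx=4,fy=4)
i=viewer.read_camera("top");b=cv2.resize(i[160:260,360:460],None,fx=4,fy=4)
cv2.imwrite("pics/t5.png",cv2.vconcat([a[:, :400],b])[:, :] if 0 else cv2.hconcat([a[:, :400],b]))
```

```text
(no output)
```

View pics/t5.png

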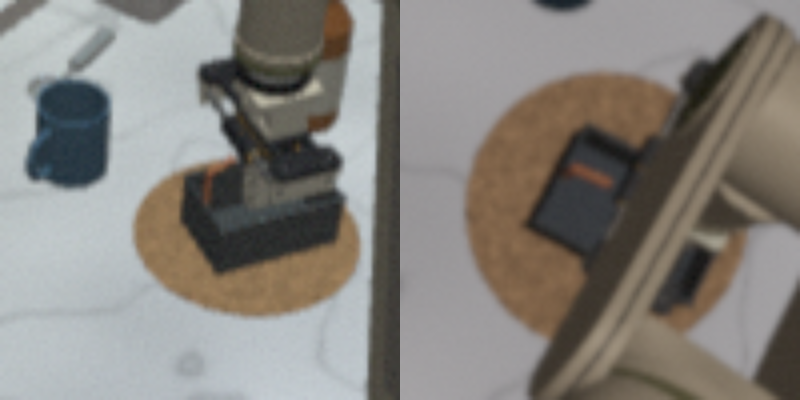

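Both views show the basket upright and well inside the mat; the stub-end corners in the right panel are (185,127) and (128,225). I'm retreating straight up and then turning towards the sound basket.

Call:
apply_moves(
  deltas=[
    [0, [0, 0, -30], 0],
    [0, [0, 0, -50], 0],
    [0, [0, 0, -50], 0],
    [0, [0, 0, -60], 0],
    [0, [0, 0, -30], 0],
  ],
)

```text
t: 8.65
tool_pos: [0.5168, -0.307, 0.4335]
orientation: [2.715, 1.569, 0.004]
force: [-0.4, 0.5, -0.7]
opening: 0.0002
```

Run:
```python
from h import *
c=viewer.get_calibration("top")
a,b=[onz(c,360+u/4,160+v/4,.065)[:2] for u,v in((185,127),(128,225))]
d=(a-b)/np.linalg.norm(a-b); print("broken centre",(a+b)/2-.07*np.array([-d[1],d[0]]),np.linalg.norm(a-b))
s=robot.read_state(); p=s["tool_pos"]; print(s["t"],p,s["q"])
R=cv2.Rodrigues(s["orientation"])[0]; print("tool y heading",np.degrees(np.arctan2(R[1,1],R[0,1])))
# sound handle copper, near-horizontal bars, in the first top picture
i=cv2.imread("pics/top0.png"); h=cv2.cvtColor(i,cv2.COLOR_BGR2HSV)
m=((h[...,1]>90)&((h[...,0]<20))).astype(np.uint8); m[:190]=0;m[225:]=0;m[:,:215]=0;m[:,282:]=0
v,u=np.nonzero(m); print(u.min(),u.max(),np.c_[u,v][np.argsort(u)][::6].tolist())
```

```text
broken centre [ 0.49583938 -0.28821002] 0.09226985104286314
8.65 [ 0.5168443  -0.30703626  0.43354381] [-6.21325946e-01  1.20100776e-01  1.44716140e+00  4.58429319e-05
  1.56835745e+00 -9.83683820e-02]
tool y heading -29.9631676347118
225 270 [[225, 208], [228, 207], [229, 210], [230, 211], [231, 208], [232, 207], [234, 208], [236, 207], [238, 208], [240, 208], [242, 207], [244, 209], [246, 209], [248, 209], [251, 209], [253, 209], [255, 210], [257, 209], [259, 210], [261, 209], [264, 210], [266, 210], [268, 210]]
```

Broken basket is about 15 mm from the mat's centre, so that step is done. Next, the sound basket.

Call:
apply_moves(
  deltas=[
    [93, [0, 0, 0], -0.153],
    [93, [0, 0, 0], -0.153],
    [93, [0, 0, 0], -0.153],
    [93, [50, -4, 0], 0],
    [93, [50, -4, 0], 0],
  ],
)

```text
t: 9.28
tool_pos: [0.5147, -0.2058, 0.4287]
orientation: [2.293, 2.147, 0.0]
force: [0.7, -0.2, -0.9]
opening: 0.0456
```

Call:
apply_moves(
  deltas=[
    [93, [55, -4, 0], 0],
    [93, [55, -4, 0], 0],
    [93, [55, -4, 0], 0],
    [93, [55, -4, 0], 0],
    [93, [55, -4, 0], 0],
  ],
)

```text
t: 9.9
tool_pos: [0.5122, 0.0709, 0.4291]
orientation: [2.291, 2.149, 0.001]
force: [0.8, -0.6, -0.8]
opening: 0.0918
```

Call:
apply_moves(
  deltas=[
    [93, [50, -3, 0], 0],
    [93, [0, 0, 0], 0],
    [93, [0, 0, 0], 0],
  ],
)

```text
t: 10.28
tool_pos: [0.5128, 0.119, 0.4288]
orientation: [2.29, 2.15, -0.0]
force: [0.2, -0.4, -0.2]
opening: 0.0932
```

Run:
```python
from h import *
s=robot.read_state(); R=cv2.Rodrigues(s["orientation"])[0]; print(s["t"],s["tool_pos"],"tool y heading",np.degrees(np.arctan2(R[1,1],R[0,1])))
c=viewer.get_calibration("wrist"); i=viewer.read_camera("wrist"); cv2.imwrite("pics/w6.png",i); np.save("w6.npy",c,allow_pickle=True)
np.save("s6.npy",s["tool_pos"])
t=viewer.read_camera("top"); cv2.imwrite("pics/t6.png",t)
```

```text
10.275 [0.51276604 0.11897894 0.42876333] tool y heading -3.6273799107412166
```

View pics/w6.png

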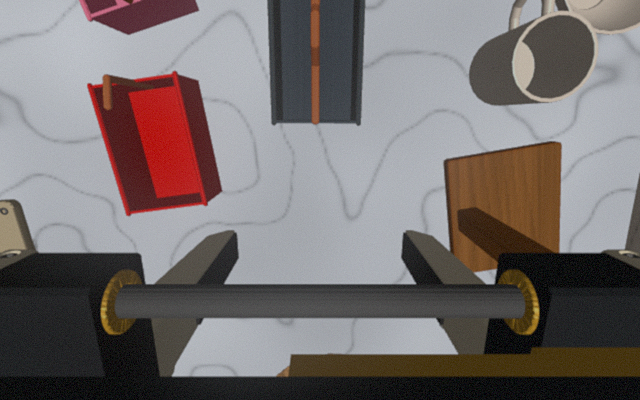

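The wrist view shows the near rim corners at (272,124) and (361,124). The copper bar runs up column 316, nearly parallel to the tool's x axis, and its raised part starts near row 65.

Run:
```python
from h import *
c=np.load("w6.npy",allow_pickle=True).item(); i=cv2.imread("pics/w6.png"); h=cv2.cvtColor(i,cv2.COLOR_BGR2HSV)
m=((h[...,1]>110)&(h[...,0]<20)); m[:,:290]=0;m[:,345:]=0;m[130:]=0
for v in range(2,126,8):
    u=np.nonzero(m[v])[0]
    if len(u): print(v,u.min(),u.max(),onz(c,u.mean(),v,.125)[:2].round(4),onz(c,u.mean(),v,.146)[:2].round(4))
print(onz(c,272,124,.065),onz(c,361,124,.065))
# foot + hook from wrist/top
t=cv2.imread("pics/t6.png"); ct=viewer.get_calibration("top")
h=cv2.cvtColor(t,cv2.COLOR_BGR2HSV); d=((h[...,2]<75)*255).astype(np.uint8)
cork=((h[...,1]>60)*255).astype(np.uint8)[172:255,370:455]
k=cv2.inRange(t[172:255,370:455],(0,0,0),(75,75,75)); k[:, :]=cv2.morphologyEx(k,cv2.MORPH_CLOSE,np.ones((3,3)))
n=max(cv2.findContours(k,0,2)[0],key=cv2.contourArea); w=np.array([onz(ct,p[0]+370,p[1]+172,.065)[:2]*1000 for p in n[:,0].astype(float)],np.float32)
print("broken",cv2.minAreaRect(w))
```

```text
2 311 319 [0.5183 0.2784] [0.5181 0.2719]
10 311 318 [0.5175 0.2728] [0.5174 0.2666]
18 311 319 [0.5175 0.267 ] [0.5174 0.2613]
26 311 319 [0.5171 0.2612] [0.517  0.2559]
34 311 319 [0.5167 0.2553] [0.5167 0.2505]
42 311 319 [0.5163 0.2493] [0.5163 0.245 ]
50 311 318 [0.5155 0.2433] [0.5155 0.2394]
58 311 318 [0.5151 0.2372] [0.5151 0.2338]
66 311 319 [0.5151 0.231 ] [0.5152 0.228 ]
74 312 318 [0.5147 0.2248] [0.5148 0.2222]
82 311 318 [0.5138 0.2185] [0.514  0.2164]
90 311 318 [0.5134 0.2121] [0.5136 0.2105]
98 312 318 [0.5134 0.2056] [0.5136 0.2045]
106 312 318 [0.5129 0.199 ] [0.5132 0.1984]
114 312 318 [0.5125 0.1924] [0.5128 0.1922]
122 312 318 [0.512  0.1857] [0.5123 0.186 ]
[0.465597  0.1855473 0.065    ] [0.55970002 0.17959093 0.065     ]
broken ((501.0603942871094, -286.6150817871094), (144.89540100097656, 98.64105224609375), 60.69906997680664)
```

Call:
apply_moves(
  deltas=[
    [93, [45, -3, 0], 0],
    [93, [44, -2, 0], 0],
    [93, [0, 0, 50], 0],
    [93, [0, 0, 50], 0],
    [93, [0, 0, 37], 0],
  ],
)

```text
t: 11.0
tool_pos: [0.5133, 0.2068, 0.2894]
orientation: [-2.293, -2.147, 0.003]
force: [-0.2, -0.2, 0.2]
opening: 0.0929
```

Call:
apply_moves(
  deltas=[
    [93, [0, 0, 0], 0],
    [0, [0, 0, 0], 0],
    [0, [0, 0, 0], 0],
    [0, [0, 0, 0], 0],
    [0, [0, 0, 0], 0],
  ],
  grip_force=50,
)

```text
t: 11.62
tool_pos: [0.5138, 0.2085, 0.2926]
orientation: [2.291, 2.149, 0.002]
force: [-0.3, -0.4, -0.0]
opening: 0.0574
```

Call:
apply_moves(
  deltas=[
    [0, [0, 0, 0], 0],
    [0, [0, 0, 0], 0],
    [0, [0, 0, 0], 0],
    [0, [0, 0, 0], 0],
    [0, [0, 0, 0], 0],
  ],
)

```text
t: 12.25
tool_pos: [0.5135, 0.2084, 0.2917]
orientation: [2.291, 2.149, 0.0]
force: [0.3, 0.1, 0.7]
opening: 0.0078
```

Call:
apply_moves(
  deltas=[
    [0, [0, 0, 0], 0],
    [0, [0, 0, -8], 0],
    [0, [0, 0, -17], 0],
    [0, [0, 0, -25], 0],
    [0, [0, 0, -25], 0],
  ],
)

```text
t: 12.88
tool_pos: [0.5135, 0.2084, 0.3687]
orientation: [2.291, 2.149, 0.001]
force: [-0.0, 0.2, -2.0]
opening: 0.0057
```

Call:
apply_moves(
  deltas=[
    [0, [0, 0, -15], 0],
    [0, [0, 0, -5], 0],
    [0, [0, 0, 0], 0],
    [0, [0, 0, 0], 0],
  ],
)

```text
t: 13.38
tool_pos: [0.5132, 0.2083, 0.3855]
orientation: [-2.291, -2.149, 0.003]
force: [-0.0, 0.4, -2.6]
opening: 0.0055
```

Run:
```python
from h import *
s=robot.read_state(); R=cv2.Rodrigues(s["orientation"])[0]; print(s["t"],s["tool_pos"],s["force"],s["wrist_torque"],s["opening"],s["q"],"tool y heading",np.degrees(np.arctan2(R[1,1],R[0,1])))
a=cv2.resize(viewer.read_camera("side")[170:310,210:340],None,fx=3,fy=3)
b=viewer.read_camera("wrist")[:210,220:620]
a=cv2.copyMakeBorder(a,0,0,0,800-a.shape[1]-0,cv2.BORDER_CONSTANT); a[:210,400:800]=b
cv2.imwrite("pics/l7.png",a)
```

```text
13.375 [0.5132367  0.20828429 0.38553012] [-0.00882599  0.40556156 -2.61161011] [-0.14514871 -0.06394719  0.02210129] 0.005544122080134793 [2.92940255e-01 1.65167177e-02 1.64276490e+00 2.40634141e-05
 1.48424035e+00 3.56971770e-01] tool y heading -3.668889986034614
```

View pics/l7.png

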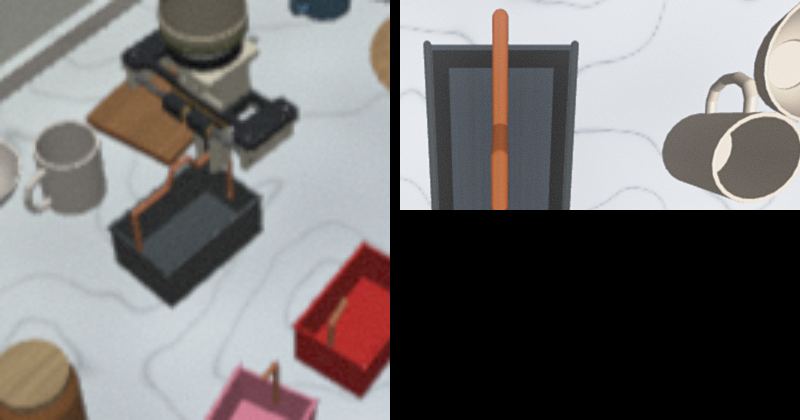

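The basket hangs level in the grip. Turning 10° to square up with the hook, then staging in front of it.

Call:
apply_moves(
  deltas=[
    [0, [0, 0, 0], -0.058],
    [0, [0, 0, 0], -0.058],
    [0, [0, 0, 0], -0.058],
    [0, [-12, 0, 0], 0],
    [0, [-20, 0, 0], 0],
  ],
  grip_force=55,
)

```text
t: 14.1
tool_pos: [0.517, 0.1758, 0.3864]
orientation: [-2.096, -2.34, 0.001]
force: [0.8, -0.3, -1.8]
opening: 0.0052
```

Call:
apply_moves(
  deltas=[
    [0, [-28, 0, 0], 0],
    [0, [-28, 0, 0], 0],
    [0, [-28, 0, 0], 0],
    [0, [-28, 0, 0], 0],
    [0, [-28, 0, 0], 0],
  ],
)

```text
t: 14.72
tool_pos: [0.5322, 0.0351, 0.3867]
orientation: [2.098, 2.338, -0.0]
force: [0.3, -0.7, -1.3]
opening: 0.0053
```

Call:
apply_moves(
  deltas=[
    [0, [-28, 2, 0], 0],
    [0, [-15, 0, 0], 0],
    [0, [-7, 0, 0], 0],
    [0, [0, 0, 0], 0],
    [0, [0, 0, 0], 0],
  ],
)

```text
t: 15.35
tool_pos: [0.5398, -0.0114, 0.3867]
orientation: [-2.095, -2.341, -0.0]
force: [-0.5, 0.0, -2.1]
opening: 0.0053
```

Run:
```python
from h import *
s=robot.read_state(); R=cv2.Rodrigues(s["orientation"])[0]; p=s["tool_pos"]; print(s["t"],p,s["force"],s["opening"],"tool y heading",np.degrees(np.arctan2(R[1,1],R[0,1])))
cw=viewer.get_calibration("wrist"); W=viewer.read_camera("wrist"); S=viewer.read_camera("side")
np.save("w8.npy",cw,allow_pickle=True)
cv2.imwrite("pics/w8r.png",W);cv2.imwrite("pics/s8r.png",S)
a=cv2.resize(S[150:250,235:365],None,fx=3,fy=3)
o=np.zeros((550,640,3),np.uint8); o[:250]=W[:250]; o[250:550,:390]=a
cv2.imwrite("pics/c8.png",o)
```

```text
15.35 [ 0.53980166 -0.01140715  0.38668829] [-0.47903045  0.04236955 -2.08520926] 0.005295794433850342 tool y heading 6.342518206621037
```

View pics/c8.png

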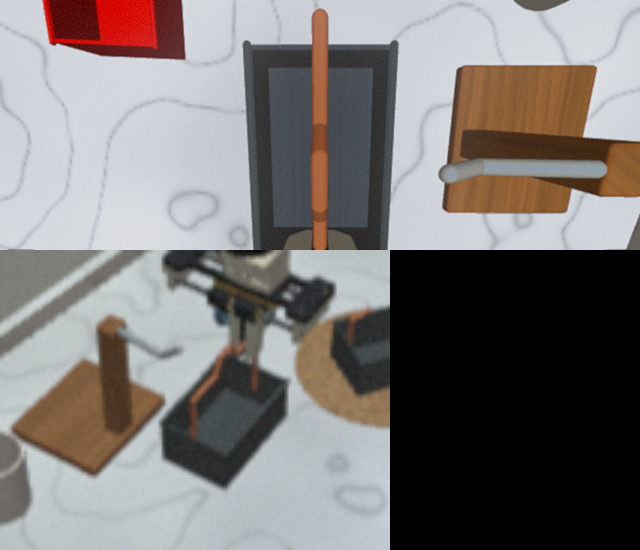

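The wrist view shows the hook tip at (446,172), the bend at its low point near (482,168) and the rod meeting the post at (605,169). The flat raised middle of the handle spans rows 152 to 207 on column 320. The basket is level.

Run:
```python
from h import *
c=np.load("w8.npy",allow_pickle=True).item(); T=np.array([.5398,-.0114]); a=np.radians(6.34)
y=np.array([np.cos(a),np.sin(a)]); x=np.array([-np.sin(a),np.cos(a)])
def rel(n,u,v,z): q=onz(c,u,v,z)[:2]; print(n,q.round(4),"tool x,y mm",((q-T)@x*1000).round(1),((q-T)@y*1000).round(1))
rel("mid far",320,152,.243);rel("mid near",320,207,.243);rel("bar far end",320,14,.222)
rel("tip",446,172,.207);rel("low",482,168,.186);rel("post end",605,169,.197)
rel("far rim L",247,44,.16);rel("far rim R",394,44,.16)
print(proj(c,[.624,.042,.186]))
```

```text
mid far [0.5326 0.0463] tool x,y mm 58.2 -0.8
mid near [0.5351 0.0242] tool x,y mm 35.9 -0.8
bar far end [0.5267 0.1   ] tool x,y mm 112.1 -0.8
tip [0.5982 0.0395] tool x,y mm 44.1 63.7
low [0.6272 0.0414] tool x,y mm 42.8 92.7
post end [0.6878 0.0493] tool x,y mm 44.0 153.8
far rim L [0.4832 0.0965] tool x,y mm 113.5 -44.4
far rim R [0.5707 0.1063] tool x,y mm 113.5 43.7
[476.73842224 166.36775878]
```

Call:
apply_moves(
  deltas=[
    [0, [-1, 10, 0], 0],
    [0, [0, 20, 0], 0],
    [0, [0, 25, 0], 0],
    [0, [0, 20, 0], 0],
    [0, [0, 12, 0], 0],
  ],
)

```text
t: 16.08
tool_pos: [0.6276, -0.0031, 0.3864]
orientation: [-2.095, -2.341, 0.0]
force: [-0.4, 0.1, -2.1]
opening: 0.0052
```

Call:
apply_moves(
  deltas=[
    [0, [0, 2, 0], 0],
    [0, [0, 0, 10], 0],
    [0, [0, 0, 15], 0],
    [0, [0, 0, 10], 0],
    [0, [0, 0, 0], 0],
  ],
)

```text
t: 16.7
tool_pos: [0.6277, -0.0033, 0.3498]
orientation: [-2.095, -2.338, 0.003]
force: [-0.3, 0.6, -1.8]
opening: 0.0053
```

Call:
apply_moves(
  deltas=[
    [0, [0, 0, 5], 0],
    [0, [0, 0, 3], 0],
    [0, [0, 0, 2], 0],
    [0, [0, 0, 0], 0],
  ],
)

```text
t: 17.2
tool_pos: [0.6287, -0.0032, 0.3424]
orientation: [2.095, 2.34, 0.001]
force: [0.8, 0.3, 1.9]
opening: 0.0052
```

Call:
apply_moves(
  deltas=[
    [0, [0, 0, 2], 0],
    [0, [0, 0, 0], 0],
  ],
)

```text
t: 17.45
tool_pos: [0.6287, -0.0032, 0.3404]
orientation: [2.095, 2.339, 0.002]
force: [1.9, 1.5, 3.8]
opening: 0.0054
```

Contact: the load has moved onto the hook. Releasing gently.

Call:
apply_moves(
  deltas=[
    [12, [0, 0, 0], 0],
    [18, [0, 0, 0], 0],
    [25, [0, 0, 0], 0],
    [40, [0, 0, 0], 0],
    [50, [0, 0, 0], 0],
  ],
  grip_force=10,
)

```text
t: 18.08
tool_pos: [0.6284, -0.0033, 0.3397]
orientation: [-2.096, -2.34, 0.0]
force: [0.0, -0.1, 0.0]
opening: 0.0403
```

Call:
apply_moves(
  deltas=[
    [50, [0, 0, 0], 0],
    [50, [0, 0, 0], 0],
    [50, [0, 0, 0], 0],
    [50, [0, 0, 0], 0],
  ],
)

```text
t: 18.58
tool_pos: [0.6285, -0.0033, 0.3398]
orientation: [2.096, 2.34, 0.0]
force: [-0.6, -0.5, 0.3]
opening: 0.0502
```

Call:
apply_moves(
  deltas=[
    [50, [0, 0, -10], 0],
    [50, [0, 0, -20], 0],
    [50, [0, 0, -30], 0],
    [50, [0, 0, -30], 0],
    [50, [0, 0, 0], 0],
  ],
)

```text
t: 19.2
tool_pos: [0.6292, -0.0033, 0.4352]
orientation: [2.092, 2.335, 0.008]
force: [0.3, -0.5, -0.4]
opening: 0.0502
```

Call:
apply_moves(
  deltas=[
    [50, [-40, 0, 0], 0],
    [50, [-50, 0, 0], 0],
    [50, [-50, 0, 0], 0],
    [50, [0, 0, 0], 0],
    [50, [0, 0, 0], 0],
  ],
)

```text
t: 19.82
tool_pos: [0.6437, -0.1422, 0.4292]
orientation: [-2.096, -2.339, -0.0]
force: [0.9, 0.5, 0.5]
opening: 0.0499
```

Run:
```python
from h import *
S=viewer.read_camera("side"); T=viewer.read_camera("top"); cw=viewer.get_calibration("wrist"); W=viewer.read_camera("wrist")
np.save("w9.npy",cw,allow_pickle=True); cv2.imwrite("pics/w9r.png",W); cv2.imwrite("pics/t9r.png",T);cv2.imwrite("pics/s9r.png",S)
o=np.zeros((600,800,3),np.uint8); o[:200,:640]=W[:200]
o[200:600,:400]=cv2.resize(S[140:240,245:345],None,fx=4,fy=4)
o[200:600,400:]=cv2.resize(T[110:260,290:440],(400,400)); cv2.imwrite("pics/c9.png",o); print(robot.read_state()["tool_pos"])
```

```text
[ 0.64385098 -0.141098    0.42972359]
```

View pics/c9.png

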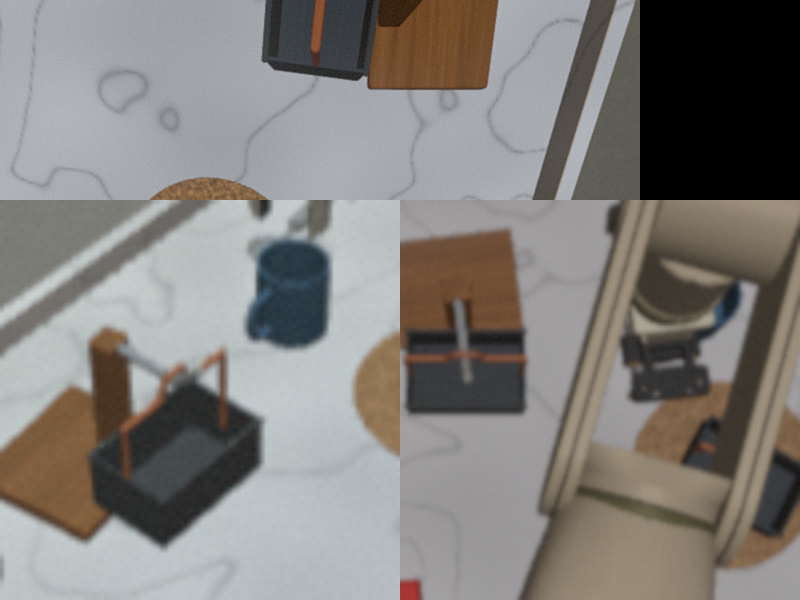

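The basket hangs on the hook, level and free. The side panel shows the handle's middle on the rod near (180,380), the top panel near (465,355). The broken basket stands on the mat. A brief pause next, then a numerical check that everything is still.

Call:
apply_moves(
  deltas=[
    [50, [0, 0, 0], 0],
    [50, [0, 0, 0], 0],
    [50, [0, 0, 0], 0],
    [50, [0, 0, 0], 0],
    [50, [0, 0, 0], 0],
  ],
)

```text
t: 20.6
tool_pos: [0.6438, -0.1425, 0.4298]
orientation: [-2.096, -2.34, -0.0]
force: [0.8, -0.3, -0.8]
opening: 0.0499
```

Run:
```python
from h import *
S0=cv2.imread("pics/s9r.png"); ct=viewer.get_calibration("top")
F=[viewer.read_camera("side") for _ in range(8)]
b=(slice(170,285),slice(260,315)); b2=(slice(195,280),slice(230,315))
def cen(i):
    k=cv2.inRange(i[185:280,262:315],(0,0,0),(75,75,75)); m=cv2.moments(k,True); return round(m['m10']/m['m00'],2),round(m['m01']/m['m00'],2)
print(cen(S0),[cen(f) for f in F])
p=onz(ct,290+(465-400)*.375,110+155*.375,.19); print("handle/hook crossing",p)
T=viewer.read_camera("top");k=cv2.inRange(T[172:255,370:455],(0,0,0),(75,75,75));k2=cv2.inRange(cv2.imread("pics/t6.png")[172:255,370:455],(0,0,0),(75,75,75))
s=robot.read_state();print(s["t"],s["force"],np.abs(s["dq"]).max())
```

```text
(25.17, 19.05) [(25.25, 19.14), (25.14, 19.08), (25.18, 18.96), (25.22, 19.08), (25.39, 19.23), (25.29, 19.16), (25.22, 19.14), (25.23, 19.1)]
handle/hook crossing [0.62781807 0.04065065 0.19      ]
21.05 [-0.03949136  0.23273655 -1.15775984] 0.001595088895936784
```

Everything is still, and the handle crosses the rod within about 4 mm of the hook's lowest point. Handing in.

```bash
python3 -c "
from plant import order; print(order.close_job())"
```

```text
the job is handed in; nothing more can be done
None
```

The job is handed in at about 21 s of the 64 s, with both baskets where the task asked; no verdict was reported.

- **Broken basket:** I dragged it, always on the counter, onto the cork mat with the fingers inside. On the first drag it swung about 45° and stopped roughly 60 mm short of the mat's centre. I mended that with a second push using closed fingers. Two measurements then put its centre 10 and 15 mm from the mat's centre, and it stood upright.
- **Sound basket:** I gripped it by a level bar, brought it onto the hook from the front, lowered it and let go. The last pictures show it hanging level. The handle crosses the rod about 4 mm from the estimated lowest point of the hook. Eight frames at the end showed no swing beyond pixel noise.
- **Bystanders and robot:** the robot's path kept clear of the mugs, jar and syrup bottle, but I did not measure their positions again at the end. The arm was clear of everything and still.

No final check disagreed with another. The broken basket was in the last picture, but I did not measure its position again after hanging the sound one.

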